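# Unpack and sort the returned repair parts

### The job

Sort the returned parts into their places: lay the long board, face up, in the long dark cradle with an upright plate at each end and the short board, face up, in the short one, and stand the white power adapter, prongs up, in the middle of the shallow walled tray. Lift the boards off the two tan spacer plates they came on and pile those plates squarely, one on the other, between the four corner posts of the metal spacer stand. Every board and plate must lie flat, lengthwise with its holder and central in it; leave the solder reel where it stands.

Things in the scene. Friction and masses are not known exactly. Their poses are not given: they have to be found in the camera images.
- long_board: Loose long circuit board in an aluminium frame: 90 (x) x 44 (y) mm, frame 8 mm high, green on top with metal cans and chips up to 2.4 mm above the frame; about 60 g. Lies at the start on a tan spacer plate, long axes nearly parallel. Origin at the centre of its underside, x along its length, z up. Grasp across its 44 mm width.
- short_board: Loose short circuit board in an aluminium frame: 56 (x) x 38 (y) mm, frame 8 mm high, green on top with a metal port at one end; about 60 g. Lies at the start on the other tan spacer plate, long axes nearly parallel. Origin at the centre of its underside, x along its length, z up. Grasp across its 38 mm width.
- adapter: Loose white mains power adapter block standing with its two prongs up, about 120 g. Body 46 mm (x) by 62 mm (y), 52 mm high, prongs to 71 mm. Origin on its underside, z up; the body runs from y = -39 to y = +23 mm, so its middle is at y = -8 mm. Grasp across its 46 mm x width, at mid height. Any turn about the vertical is right in the tray.
- spacer_1: Loose plain tan rigid spacer plate, 110 (x) x 60 (y) x 8 mm, about 70 g, with a small dark dot near each end; a board lies on it at the start (the long one). The two spacer plates are alike. Origin at the centre of its underside, z up. Grasp across its 60 mm width.
- spacer_2: Loose plain tan rigid spacer plate, 110 (x) x 60 (y) x 8 mm, about 70 g, with a small dark dot near each end; a board lies on it at the start (the short one). The two spacer plates are alike. Origin at the centre of its underside, z up. Grasp across its 60 mm width.
- long_cradle: Fixed dark cradle on the bench: a flat base plate 4 mm thick and 60 mm wide (y) with an upright end fence, 15 mm high and 4 mm thick, at each end of its long x axis; both long sides are open. 118 mm long outside, 110 mm free between the fences. Place of the long board. Origin at the centre of its underside on the bench, x along its length.
- short_cradle: Fixed dark cradle on the bench: a flat base plate 4 mm thick and 60 mm wide (y) with an upright end fence, 15 mm high and 4 mm thick, at each end of its long x axis; both long sides are open. 84 mm long outside, 76 mm free between the fences. Place of the short board (the board's x along the cradle's x). Origin at the centre of its underside on the bench, x along its length.
- spacer_stand: Fixed spacer stand: flat grey-painted metal base 146 (x) x 70 (y) x 4 mm with four upright dark steel posts, 8 mm thick and reaching 30 mm above the bench, at x = +-69, y = +-22 mm; 130 mm free between the post pairs along x, long sides open. Place of the pile of two spacer plates. Origin at the centre of its underside on the bench.
- adapter_tray: Fixed dark shallow open tray 116 (x) x 96 (y) x 16 mm high outside, walls and floor about 3 mm thick. Place of the adapter. Origin at the centre of its underside on the bench.
- reel_mid (a point): Bystander: centre of the underside of a teal flanged reel of solder wire, 52 mm across, 32 mm high, standing loose on the bench near the work; not to be disturbed.
Not all that is in view belongs to the job. What is shaped like the long_board but red is not meant.

How it is judged:
By the outcome, as a careful person would: the job done as asked, in the order asked, and still so for the second after the job is handed in, with the robot touching nothing.
It also fails if it takes over 136 s, if anything falls off the work surface, if the arm or the gripper's body presses on something with over 40 N, if the wrist force passes 120 N, or if a joint passes its speed limit or range.

### The arm

A 6-joint arm with a two-finger parallel gripper is mounted at the origin on a cart in front of the work surface, level with it; the furniture and walls round the work are solid. World frame = base frame: x ahead of the robot, y to its left, z up, the work surface at z = 0. Lengths are in m, angles in rad, forces in N, time in s.
With the tool pointing down it reaches from about 0.25 to 0.85 m from the base axis. Payload 12.5 kg.
Tool frame: the origin (TCP) lies midway between the tips of the shut fingers; the grasp point (between the pads) lies 19 mm behind it; z points along the fingers, y is the line along which they close (so a half turn about z gives the same grasp; the last joint's range is limited). The gripper opens to 93 mm and grips with 3 to 60 N. Pads are 15 mm wide; open, the fingers measure 128 mm over their backs; the gripper's body (75 mm by 188 mm) begins 65 mm behind the grasp point.
Start: joints at [1.07, 0.351, 1.652, -0, 1.139, -0.085], TCP at [0.222, 0.503, 0.219] pointing down, gripper open.
Joint ranges: [-2.75, 2.75], [-0.79, 2.1], [0.01, 2.65], [-1.57, 4.71], [0.07, 3.14], [-2.87, 2.87]. Speed limits (rad/s): [2.22, 2.22, 2.79, 3.14, 3.14, 3.14].

### API

Orientations are given as [roll, pitch, yaw] about the fixed x, y, z axes, in that order (R = Rz(yaw) Ry(pitch) Rx(roll)).
In Python, from rig import robot gives the robot as it stands. The module is installed in compiled form; this text tells all that it offers.
- The arm moves only by the tool send_rows, never from a script. Its argument "plan" is a list of rows, each a list of 7 numbers: the turn, a rotation vector about the tool's x, y, z in rad, then the shift along the tool's x, y, z in cm, then the closure in counts, from 0 (fully open) to 255 (shut). In form: [[wx, wy, wz, dx, dy, dz, hand], ...]. A call has 1 to 20 rows; each row is the pose to reach, as a shift and turn from the pose commanded when the call began, along the tool's axes at that moment; what a row does not reach only later rows make up. A row lasts 1/10 s, in which the tool goes at most 50 mm and 8.59 degrees, less where a joint would pass 70% of its speed; a pose out of reach is approached as far as the arm can. A call with a gripper value outside its range is refused whole. The fingers move at their own pace and stop on an object; the grip force is fixed at half the most. Time passes only in rows, so rows that repeat a pose let the fingers close. It gives the time, the measured TCP pose, the force, the opening and the grip force at its end, in the units of the state.
- robot.sense(): the state, without advancing time (a new reading comes with each control period).
- robot.grab_frame(name): name is "side" or "top"; returns a dict with "color" (480x640x3 uint8, red, green, blue), "intrinsics" (3x3 intrinsics, pixels), "dist_coeffs" ([k1, k2, p1, p2, k3] as OpenCV has them; the pictures are not rectified), "camera_from_world" (4x4, takes a point from world to camera coordinates). Camera axes: x right, y down, z forward; pixel columns grow to the right and rows downward; lengths in m; the calibration is good to about 2 mm. A picture is of the moment at which its call begins. There is no depth.
- robot.sign_off(): hands the job in; it is judged then, once.
The state is a dict: "t": time; "joint_positions": joint angles; "joint_velocities": joint speeds; "effort": joint torques, N m; "tool_pos": TCP position; "eef_rot": TCP orientation; "wrist_force": force on the tool from outside, world axes, zero at the start; "torque": the same for the moment, N m; "finger_gap": finger opening in m; "grasp_force": force on a finger pad.
Only numpy, scipy, OpenCV 4.12 (cv2) and the standard library are available. Lean on these libraries where they do the work, as an engineer would, in place of code of your own. Each camera call takes 0.05 s, during which the arm holds its last target. There are 200 camera calls.

## Working session

There is one attempt and no reset: what is moved stays moved. The work goes in short steps, Python scripts to look and compute and a tool call to move; the robot and the scene stay as the last step left them, time stands still between calls to the robot, and variables do not carry over. Pictures are saved under pics/ and viewed, at most 14 in all, crops included, and the job is handed in when it is done.

Besides the shell and the picture viewer there is one more tool, called after "Call:" as a command line: name --pt "numbers of a row" for each row, then --argument value for the rest. send_rows: Moves the arm, as the interface text tells. Its arguments: {"type":"object","properties":{"plan":{"type":"array"}},"required":["plan"]}

```bash
mkdir -p pics
cat > h.py <<'E'
from rig import robot
import cv2, numpy as np
from scipy.spatial.transform import Rotation as R
def shot(n,fn=None):
    f=robot.grab_frame(n)
    if fn: cv2.imwrite('pics/'+fn,f['color'][:,:,::-1])
    return f
def ray(f,uv):
    uv=np.array(uv,float).reshape(-1,1,2)
    p=cv2.undistortPoints(uv,f['intrinsics'],f['dist_coeffs']).reshape(-1,2)
    T=f['camera_from_world'];Rm=T[:3,:3];c=-Rm.T@T[:3,3]
    d=np.c_[p,np.ones(len(p))]@Rm
    return c,d
def plane(f,uv,z):
    c,d=ray(f,uv); return c+d*((z-c[2])/d[:,2])[:,None]
def proj(f,P):
    T=f['camera_from_world']
    return cv2.projectPoints(np.array(P,float).reshape(-1,1,3),cv2.Rodrigues(T[:3,:3])[0],T[:3,3],f['intrinsics'],f['dist_coeffs'])[0].reshape(-1,2)
E
python3 - <<'E'
from h import *
for n in('top','side'):
    f=shot(n,n+'0.png'); T=f['camera_from_world']; print(n,-T[:3,:3].T@T[:3,3],T[:3,:3].round(3).tolist(),f['intrinsics'][0,0])
print(robot.sense())
E
```

```text
top [ 0.45573971 -0.06248111  1.45658651] [[0.008, -1.0, -0.002], [-0.999, -0.008, -0.053], [0.053, 0.002, -0.999]] 512.4788386347598
side [ 0.86866723 -0.88994496  1.19645533] [[0.923, 0.384, 0.014], [0.311, -0.723, -0.617], [-0.227, 0.574, -0.787]] 461.76860219646545
{'t': 0.1, 'joint_positions': array([ 1.07040746e+00,  3.51161333e-01,  1.65236582e+00, -4.74037904e-06,
        1.13904663e+00, -8.46048358e-02]), 'joint_velocities': array([ 3.47376883e-04, -2.79028105e-03, -2.64472070e-03, -9.84381585e-05,
       -1.78205557e-04,  1.58624920e-03]), 'effort': array([ 8.67706894e-04, -4.98015118e+01, -2.85706544e+01,  7.00420048e-02,
        2.37956189e-02, -9.26317693e-05]), 'tool_pos': array([0.22198526, 0.50288561, 0.21816459]), 'eef_rot': array([-3.14061467e+00, -7.86215580e-05,  2.72581057e+00]), 'wrist_force': array([-0.11558143, -0.23296721,  0.49085081]), 'torque': array([-0.00984589,  0.03282126, -0.00842351]), 'grasp_force': 0.0, 'finger_gap': 0.09274131841451735}
```

View pics/top0.png

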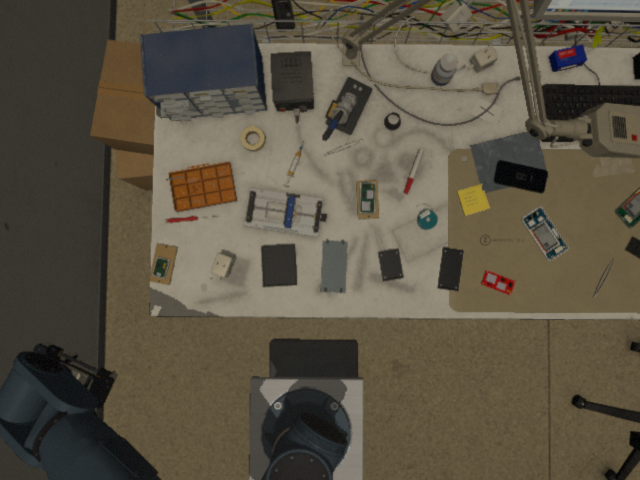

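View pics/side0.png

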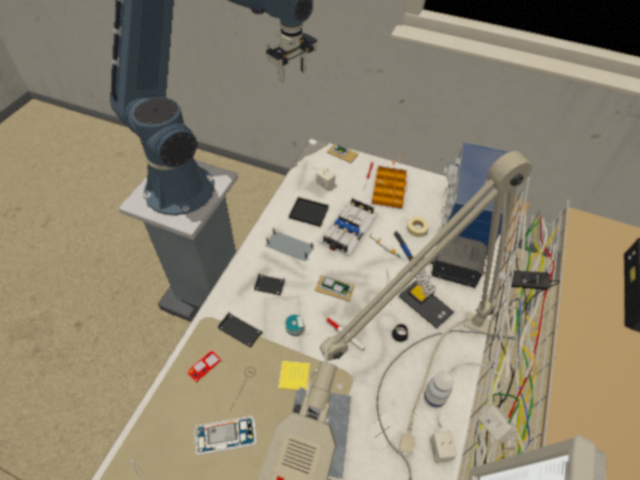

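Run:
```python
import cv2,numpy as np
t=cv2.imread('pics/top0.png')
c=lambda u,v,w=66,h=50:cv2.resize(t[v-h//2:v+h//2,u-w//2:u+w//2],(w*6,h*6),interpolation=cv2.INTER_CUBIC)
cv2.imwrite('pics/m1.png',np.vstack([np.hstack([c(166,263),c(368,199)]),np.hstack([c(222,264),c(440,266)])]))
```

```text
(no output)
```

View pics/m1.png

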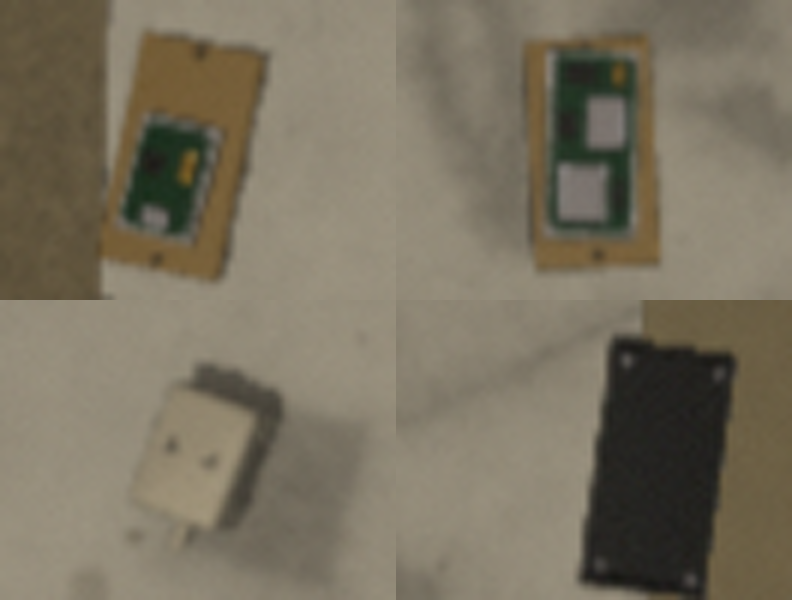

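```bash
cat > meas.py <<'E'
from h import *
K=4
def rect(f,m,seed,z,w=30,pick='near'):
    """m: mask at Kx scale; largest contour containing/nearest seed -> world rectangle"""
    cs,_=cv2.findContours(m,cv2.RETR_EXTERNAL,cv2.CHAIN_APPROX_NONE)
    cs=[c for c in cs if cv2.contourArea(c)>300]
    if not cs: return None
    c=max(cs,key=lambda c:cv2.pointPolygonTest(c,(seed[0]*K,seed[1]*K),True))
    pts=(c.reshape(-1,2)+.5)/K-.5
    P=plane(f,pts,z)[:,:2]
    (cx,cy),(a,b),ang=cv2.minAreaRect((P*1000).astype(np.float32))
    if a<b: a,b,ang=b,a,ang+90
    ang=(ang+90)%180-90
    return np.round([cx,cy,a,b,ang],1)
def masks(f):
    im=cv2.resize(f['color'],None,fx=K,fy=K,interpolation=cv2.INTER_CUBIC)
    h=cv2.cvtColor(im,cv2.COLOR_RGB2HSV)
    return im,h
E
python3 - <<'E'
from meas import *
f=shot('top');g=shot('side');h=cv2.cvtColor(f['color'],cv2.COLOR_RGB2HSV)
for n,u,v in [('tan',158,250),('tan2',359,215),('frame',358,195),('green',366,188),('bench',200,240),('adap',224,262),('tray',279,265),('stand',334,266),('sc',390,264),('lc',451,268),('mat',480,300),('benchnear',345,199),('bench shadow',240,265),('floor',145,290)]: print(n,h[v,u])
hs=cv2.cvtColor(g['color'],cv2.COLOR_RGB2HSV)
for p,s in {(368,199):'L',(162,263):'S',(222,264):'A',(279,265):'T',(334,266):'st',(390,264):'sc',(451,268):'lc',(427,218):'reel'}.items():
    w=plane(f,[p],0.01); q=proj(g,w)[0].round(1); print(s,w.round(3),q,hs[int(q[1]),int(q[0])])
E
```

```text
tan [ 18 134 116]
tan2 [ 19 122 119]
frame [ 19 127 116]
green [51 74 45]
bench [ 21  45 148]
adap [ 20  60 148]
tray [25 32 48]
stand [36 14 89]
sc [35 36 43]
lc [30 31 33]
mat [ 21  92 108]
benchnear [ 21  46 127]
bench shadow [ 21  46 112]
floor [20 93 99]
L [[ 0.656 -0.169  0.01 ]] [334.1 286.7] [ 43  13 140]
S [[0.47  0.413 0.01 ]] [343.1 151.9] [ 44 103  87]
A [[0.468 0.242 0.01 ]] [326.4 180.6] [ 21  42 164]
T [[0.467 0.081 0.01 ]] [308.7 211.1] [40 14 53]
st [[ 0.465 -0.074  0.01 ]] [289.6 244. ] [ 65  11 140]
sc [[ 0.472 -0.232  0.01 ]] [270.2 282.6] [45 19 55]
lc [[ 0.462 -0.405  0.01 ]] [240.4 328.7] [36 21 60]
reel [[ 0.603 -0.337  0.01 ]] [295.7 326.6] [ 90 179 127]
```

```bash
cat > m1.py <<'E'
from meas import *
f=shot('top');g=shot('side')
S0={'L':(.656,-.169),'S':(.47,.413),'A':(.468,.242),'T':(.467,.081),'st':(.465,-.074),'sc':(.472,-.232),'lc':(.462,-.405),'reel':(.603,-.337)}
def region(f,p,z,r=.085):
    q=proj(f,[[p[0]+a*r,p[1]+b*r,z] for a in(-1,1) for b in(-1,1)])
    im=np.zeros((480*K,640*K),np.uint8); cv2.fillConvexPoly(im,cv2.convexHull(((q+.5)*K).astype(np.int32)),255); return im
for n,F in (('top',f),('side',g)):
    im,h=masks(F);H,Sa,V=[h[:,:,i].astype(int) for i in range(3)]
    tan=((Sa>85 if n=='side' else Sa>98)&(abs(H-19)<6)&(V>70))
    dark=V<(75 if n=='top' else 95)
    for k in 'L','S':
        reg=region(F,S0[k],.01)>0
        m=(tan&reg).astype(np.uint8)*255
        if k=='S' : m&=region(F,S0[k],.01,.075)
        cl=cv2.morphologyEx(cv2.morphologyEx(m,cv2.MORPH_OPEN,np.ones((5,5))),cv2.MORPH_CLOSE,np.ones((9,9)))
        cs,_=cv2.findContours(cl,cv2.RETR_EXTERNAL,2); c=max(cs,key=cv2.contourArea)
        hull=np.zeros_like(m);cv2.fillConvexPoly(hull,cv2.convexHull(c),255)
        q=proj(F,[[*S0[k],.01]])[0]
        print(n,k,'plate',rect(F,hull,q,.004))
        b=cv2.bitwise_and(cv2.erode(hull,np.ones((13,13))),(~tan).astype(np.uint8)*255)
        b=cv2.morphologyEx(cv2.morphologyEx(b,cv2.MORPH_OPEN,np.ones((13,13))),cv2.MORPH_CLOSE,np.ones((15,15)))
        print(n,k,'board',rect(F,b,q,.012))
    for k,z in ('T',.008),('sc',.0075),('lc',.0075):
        m=(dark&(region(F,S0[k],.0)>0)).astype(np.uint8)*255
        print(n,k,rect(F,cv2.morphologyEx(m,cv2.MORPH_OPEN,np.ones((9,9))),proj(F,[[*S0[k],z]])[0],z))
    m=((Sa<30)&(V<(110 if n=='top' else 155))&(region(F,S0['st'],0)>0)).astype(np.uint8)*255
    print(n,'st',rect(F,cv2.morphologyEx(m,cv2.MORPH_OPEN,np.ones((9,9))),proj(F,[[*S0['st'],.004]])[0],.004))
    m=((Sa>100)&(abs(H-90)<12)).astype(np.uint8)*255
    print(n,'reel',rect(F,m,proj(F,[[*S0['reel'],.016]])[0],.016))
    q=proj(F,[[.47,.242,.026]])[0].astype(int);w=28;
    cv2.imwrite(f'pics/a_{n}.png',cv2.resize(F['color'][q[1]-w:q[1]+w,q[0]-w:q[0]+w,::-1],(392,392),interpolation=cv2.INTER_CUBIC)); print('crop',q-w)
    q=proj(F,[[.465,-.074,.01]])[0].astype(int)
    cv2.imwrite(f'pics/s_{n}.png',cv2.resize(F['color'][q[1]-w:q[1]+w,q[0]-w:q[0]+w,::-1],(392,392),interpolation=cv2.INTER_CUBIC));print('crop',q-w)
a=[cv2.imread(f'pics/{x}.png') for x in('a_top','a_side')]
cv2.imwrite('pics/m2.png',np.hstack(a))
E
python3 m1.py
```

```text
top L plate [ 6.500e+02 -1.701e+02  9.390e+01  5.700e+01  5.000e-01]
top L board [ 6.404e+02 -1.715e+02  5.350e+01  3.610e+01  2.000e-01]
top S plate [468.5 413.5 109.5  62.4 -10.8]
top S board [457.7 415.6  59.2  41.1 -13.9]
top T [468.   81.7 116.5  96.2   3.7]
top sc [ 471.2 -233.    85.3   58.8    9.5]
top lc [ 460.9 -403.   118.4   60.1   -7.9]
top st [465.  -73.4 144.4  68.6  -2. ]
top reel [ 596.4 -339.2   50.3   41.3  -64. ]
crop [192 235]
crop [305 238]
side L plate [ 656.7 -169.3  108.    56.9    2.8]
side L board [ 658.8 -175.8   93.1   32.9   -1.8]
side S plate [466.6 413.5 107.6  59.3 -10.2]
side S board None
side T [466.2  81.4 114.2  99.3   3.6]
side sc [ 470.4 -238.1   82.9   53.1    9.7]
side lc [ 458.4 -407.7  118.2   53.7   -8.2]
side st [461.6 -75.1 153.   73.1  -0.6]
side reel [ 590.3 -334.    48.2   35.8  -50.7]
crop [298 149]
crop [261 215]
```

View pics/m2.png

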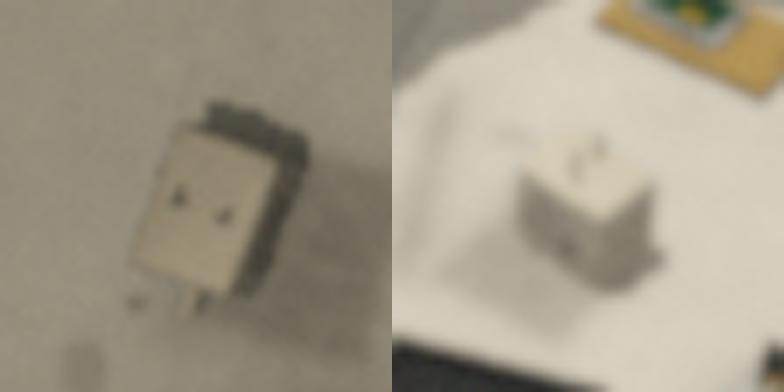

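Run:
```python
from meas import *
f=shot('top');g=shot('side')
def q(F,name,pts,sc,org,z):
    p=(np.array(pts)+.5)/sc-.5+np.array(org)
    P=plane(F,p,z)*1000
    r=cv2.minAreaRect(P[:,:2].astype(np.float32))
    print(name,P[:,:2].mean(0).round(1),'rect',np.round(r[0],1),np.round(r[1],1),round(r[2],1)); print(P[:,:2].round(0).tolist())
q(f,'A top',[(188,125),(277,158),(232,295),(135,262)],7,(192,235),.052)
q(g,'A side',[(128,172),(178,130),(263,180),(211,222)],7,(298,149),.052)
q(f,'Lp top',[(131,40),(252,36),(264,262),(141,268)],6,(335,174),.006)
q(f,'Lb top',[(151,50),(240,50),(237,238),(151,236)],6,(335,174),.014)
ims=[]
for F,z in((f,.01),(g,.01)):
  for p in ((.656,-.17),(.465,.414)):
    c=proj(F,[[*p,z]])[0].astype(int);w=24;print('org',c-w)
    ims.append(cv2.resize(F['color'][c[1]-w:c[1]+w,c[0]-w:c[0]+w,::-1],(288,288),interpolation=cv2.INTER_CUBIC))
cv2.imwrite('pics/m3.png',np.vstack([np.hstack(ims[:2]),np.hstack(ims[2:])]))
```

```text
A top [466.5 235.2] rect [466.9 235.4] [40.3 57.3] 71.9
[[500.0, 244.0], [487.0, 208.0], [433.0, 225.0], [446.0, 264.0]]
A side [466.5 232.9] rect [466.6 232.9] [40.6 55.7] 72.4
[[434.0, 222.0], [446.0, 261.0], [499.0, 244.0], [486.0, 205.0]]
Lp top [ 657.4 -168. ] rect [ 657.4 -168.2] [109.   58.4] 2.8
[[710.0, -136.0], [713.0, -194.0], [605.0, -200.0], [602.0, -142.0]]
Lb top [ 660.1 -166.4] rect [ 660.3 -166. ] [42.1 89.4] 89.3
[[704.0, -146.0], [705.0, -188.0], [615.0, -186.0], [616.0, -146.0]]
org [344 175]
org [137 240]
org [309 262]
org [318 127]
```

View pics/m3.png

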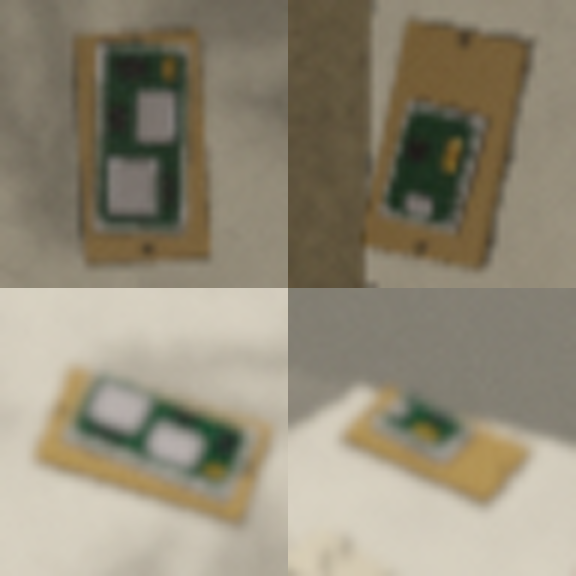

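Run:
```python
from meas import *
f=shot('top');g=shot('side')
def q(F,name,pts,org,z):
    p=(np.array(pts)+.5)/6-.5+np.array(org)
    P=plane(F,p,z)*1000
    r=cv2.minAreaRect(P[:,:2].astype(np.float32))
    print(name,P[:,:2].mean(0).round(1),'rect',np.round(r[0],1),np.round(r[1],1),round(r[2],1))
q(f,'Lb',[(97,45),(187,45),(187,233),(96,233)],(344,175),.014)
q(g,'Lb',[(97,84),(258,132),(238,212),(66,154)],(309,262),.015)
q(f,'Sb',[(125,99),(200,119),(170,232),(91,210)],(137,240),.013)
q(g,'Sb',[(118,100),(182,134),(162,172),(94,142)],(318,127),.015)
```

```text
Lb [ 659.4 -166.9] rect [ 659.4 -166.8] [89.6 42.9] 0.2
Lb [ 661.  -167.1] rect [ 662.3 -166.5] [90.9 48.1] 1.6
Sb [458.3 414.2] rect [458.3 414.1] [39.  54.7] 75.2
Sb [458.3 417.1] rect [458.4 418.4] [43.6 59.2] 79.4
```

```bash
cat > rel.py <<'E'
import sys
from h import *
# args: x,y,z,yawdeg (m)  -> row numbers relative to present pose
s=robot.sense(); p=s['tool_pos']; Rm=R.from_euler('xyz',s['eef_rot'])
print('t',round(s['t'],2),'pos',p.round(4),'rot',np.degrees(s['eef_rot']).round(2),'gap',round(s['finger_gap'],4),'F',s['wrist_force'].round(1))
for a in sys.argv[1:]:
    x,y,z,w=map(float,a.split(','))
    T=R.from_euler('xyz',[180,0,w],degrees=True)
    print(a,(Rm.inv()*T).as_rotvec().round(4),(Rm.inv().apply(np.array([x,y,z])-p)*100).round(2))
E
python3 rel.py .66,-.167,.12,180.3 .66,-.167,.04,180.3
```

```text
t 0.5 pos [0.2221 0.5031 0.2186] rot [-180.      0.    156.18] gap 0.0929 F [0.5 1.2 0.8]
.66,-.167,.12,180.3 [-1.00e-04 -0.00e+00 -4.21e-01] [-67.12 -43.61   9.86]
.66,-.167,.04,180.3 [-1.00e-04 -0.00e+00 -4.21e-01] [-67.12 -43.61  17.86]
```

Call:
send_rows --pt "0 0 -0.421 -67.1 -43.6 3 0" --pt "0 0 -0.421 -67.1 -43.6 3 0" --pt "0 0 -0.421 -67.1 -43.6 3 0" --pt "0 0 -0.421 -67.1 -43.6 3 0" --pt "0 0 -0.421 -67.1 -43.6 3 0" --pt "0 0 -0.421 -67.1 -43.6 3 0" --pt "0 0 -0.421 -67.1 -43.6 3 0" --pt "0 0 -0.421 -67.1 -43.6 3 0" --pt "0 0 -0.421 -67.1 -43.6 3 0" --pt "0 0 -0.421 -67.1 -43.6 3 0" --pt "0 0 -0.421 -67.1 -43.6 3 0" --pt "0 0 -0.421 -67.1 -43.6 3 0" --pt "0 0 -0.421 -67.1 -43.6 3 0" --pt "0 0 -0.421 -67.1 -43.6 3 0" --pt "0 0 -0.421 -67.1 -43.6 3 0" --pt "0 0 -0.421 -67.1 -43.6 3 0" --pt "0 0 -0.421 -67.1 -43.6 6 0" --pt "0 0 -0.421 -67.1 -43.6 10 0" --pt "0 0 -0.421 -67.1 -43.6 14 0" --pt "0 0 -0.421 -67.1 -43.6 16 0"

```text
t: 2.5
tool_pos: [0.6582, -0.1664, 0.0547]
eef_rot: [3.14, -0.004, -3.137]
wrist_force: [-0.5, -0.1, 0.2]
finger_gap: 0.093
grasp_force: 0.0
```

```bash
python3 rel.py .66,-.167,.0105,180.3 .4595,-.405,.12,172 .4595,-.405,.008,172; python3 -c "
from h import *
f=shot('top','t1.png');g=shot('side','s1.png')
s=robot.sense()['tool_pos'];
i=[]
for F in(f,g):
    c=proj(F,[[.66,-.167,.03]])[0].astype(int);w=40;i.append(cv2.resize(F['color'][c[1]-w:c[1]+w,c[0]-w:c[0]+w,::-1],(400,400),interpolation=cv2.INTER_CUBIC))
cv2.imwrite('pics/m4.png',np.hstack(i))"
```

```text
t 2.5 pos [ 0.6582 -0.1664  0.0547] rot [ 179.92   -0.25 -179.72] gap 0.093 F [-0.5 -0.1  0.2]
.66,-.167,.0105,180.3 [ 0.0015 -0.0043 -0.0004] [-0.2  -0.06  4.42]
.4595,-.405,.12,172 [ 0.0011 -0.0044  0.1445] [ 20.01 -23.75  -6.47]
.4595,-.405,.008,172 [ 0.0011 -0.0044  0.1445] [ 19.96 -23.77   4.73]
```

View pics/m4.png

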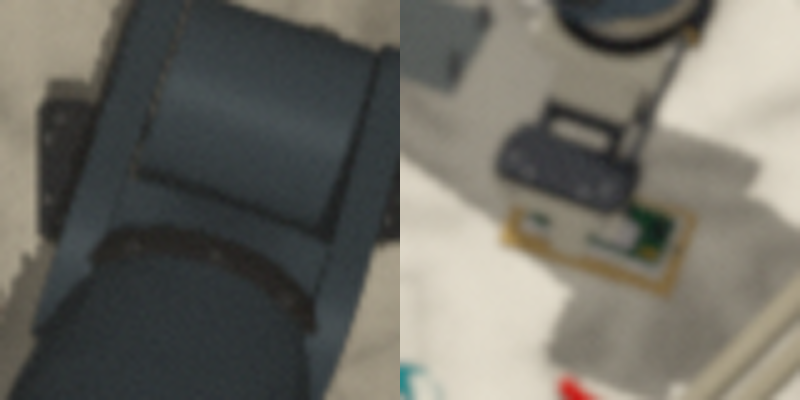

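Call:
send_rows --pt "0 0 0 0 0 2 0" --pt "0 0 0 0 0 3.5 0" --pt "0 0 0 0 0 4.3 0" --pt "0 0 0 0 0 4.8 0" --pt "0 0 0 0 0 4.8 0" --pt "0 0 0 0 0 4.8 0"

```text
t: 3.2
tool_pos: [0.6602, -0.1669, 0.0113]
eef_rot: [-3.141, 0.001, -3.136]
wrist_force: [-0.9, 0.5, 0.9]
finger_gap: 0.0928
grasp_force: 0.0
```

```bash
python3 rel.py .66,-.167,.0105,180.3
```

```text
t 3.2 pos [ 0.6602 -0.1669  0.0113] rot [-1.7998e+02  5.0000e-02 -1.7970e+02] gap 0.0928 F [-0.9  0.5  0.9]
.66,-.167,.0105,180.3 [-0.0003  0.0008 -0.    ] [ 0.02 -0.01  0.08]
```

Call:
send_rows --pt "0 0 0 0 0 0.05 255" --pt "0 0 0 0 0 0.05 255" --pt "0 0 0 0 0 0.05 255" --pt "0 0 0 0 0 0.05 255" --pt "0 0 0 0 0 0.05 255" --pt "0 0 0 0 0 0.05 255" --pt "0 0 0 0 0 0.05 255" --pt "0 0 0 0 0 0.05 255" --pt "0 0 0 0 0 0.05 255" --pt "0 0 0 0 0 0.05 255" --pt "0 0 0 0 0 -1 255" --pt "0 0 0 0 0 -3 255" --pt "0 0 0 0 0 -5 255" --pt "0 0 0 0 0 -7 255" --pt "0 0 0 0 0 -7 255"

```text
t: 4.7
tool_pos: [0.6614, -0.1672, 0.0841]
eef_rot: [-3.14, 0.005, -3.136]
wrist_force: [-0.1, 0.6, -1.3]
finger_gap: 0.0435
grasp_force: 29.9
```

```bash
python3 rel.py .4595,-.405,.08,172 .4595,-.405,.007,172; python3 -c "
from h import *
f=shot('top','t2.png');g=shot('side','s2.png')
i=[]
for F in(f,g):
    c=proj(F,[[.66,-.167,.05]])[0].astype(int);w=40;i.append(cv2.resize(F['color'][c[1]-w:c[1]+w,c[0]-w:c[0]+w,::-1],(400,400),interpolation=cv2.INTER_CUBIC))
cv2.imwrite('pics/m5.png',np.hstack(i))"
```

```text
t 4.7 pos [ 0.6614 -0.1672  0.0841] rot [-179.91    0.28 -179.7 ] gap 0.0435 F [-0.1  0.6 -1.3]
.4595,-.405,.08,172 [-0.0012  0.0049  0.1449] [ 20.32 -23.68   0.35]
.4595,-.405,.007,172 [-0.0012  0.0049  0.1449] [ 20.35 -23.66   7.65]
```

View pics/m5.png

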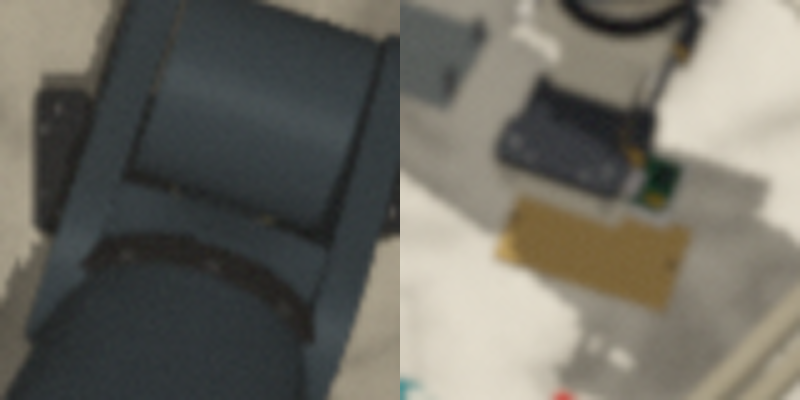

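Call:
send_rows --pt "0 0 0.145 20.2 -23.7 0 255" --pt "0 0 0.145 20.2 -23.7 0 255" --pt "0 0 0.145 20.2 -23.7 0 255" --pt "0 0 0.145 20.2 -23.7 0 255" --pt "0 0 0.145 20.2 -23.7 0 255" --pt "0 0 0.145 20.2 -23.7 0 255" --pt "0 0 0.145 20.2 -23.7 0 255" --pt "0 0 0.145 20.2 -23.7 0 255" --pt "0 0 0.145 20.2 -23.7 3 255" --pt "0 0 0.145 20.2 -23.7 4.5 255" --pt "0 0 0.145 20.2 -23.7 4.5 255" --pt "0 0 0.145 20.2 -23.7 4.5 255"

```text
t: 6.0
tool_pos: [0.4597, -0.404, 0.0356]
eef_rot: [3.141, -0.0, 3.003]
wrist_force: [-0.4, -0.3, 0.2]
finger_gap: 0.0435
grasp_force: 29.9
```

```bash
python3 rel.py .4595,-.405,.007,172; python3 -c "
from h import *
f=shot('top','t3.png');g=shot('side','s3.png')
i=[]
for F in(f,g):
    c=proj(F,[[.46,-.405,.02]])[0].astype(int);w=40;i.append(cv2.resize(F['color'][c[1]-w:c[1]+w,c[0]-w:c[0]+w,::-1],(400,400),interpolation=cv2.INTER_CUBIC))
cv2.imwrite('pics/m6.png',np.hstack(i))"
```

```text
t 6.0 pos [ 0.4597 -0.404   0.0356] rot [ 1.7997e+02 -3.0000e-02  1.7206e+02] gap 0.0435 F [-0.4 -0.3  0.2]
.4595,-.405,.007,172 [ 0.0005 -0.0005  0.001 ] [ 0.01 -0.1   2.86]
```

View pics/m6.png

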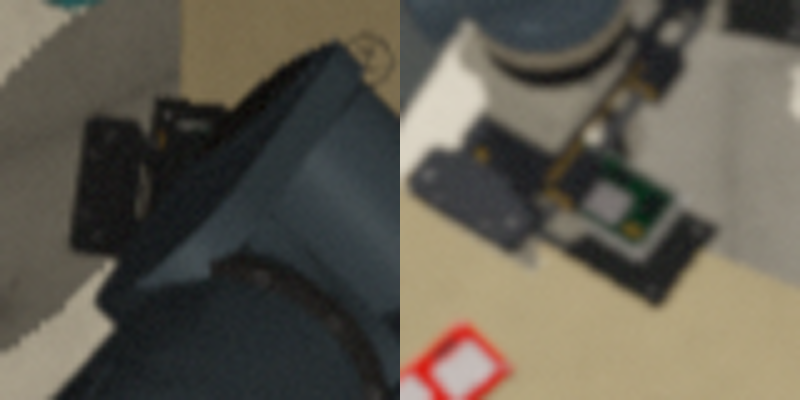

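Call:
send_rows --pt "0 0 0 0 0 1.5 255" --pt "0 0 0 0 0 2.4 255" --pt "0 0 0 0 -0.05 2.8 255" --pt "0 0 0 0 -0.05 2.85 255" --pt "0 0 0 0 -0.05 2.85 255" --pt "0 0 0 0 -0.05 2.85 120" --pt "0 0 0 0 -0.05 2.85 60" --pt "0 0 0 0 -0.05 2.85 0" --pt "0 0 0 0 -0.05 2.85 0" --pt "0 0 0 0 -0.05 2.85 0" --pt "0 0 0 0 -0.05 2.85 0" --pt "0 0 0 0 -0.05 2.85 0" --pt "0 0 0 0 0 0 0" --pt "0 0 0 0 0 -5 0" --pt "0 0 0 0 0 -10 0" --pt "0 0 0 0 0 -15 0" --pt "0 0 0 0 0 -15 0" --pt "0 0 0 0 0 -15 0"

```text
t: 7.9
tool_pos: [0.4593, -0.405, 0.1864]
eef_rot: [-3.14, 0.001, 3.002]
wrist_force: [0.2, 0.8, -0.5]
finger_gap: 0.0932
grasp_force: 0.0
```

```bash
python3 rel.py .4583,.4155,.16,166.5 .4583,.4155,.05,166.5
```

```text
t 7.9 pos [ 0.4593 -0.405   0.1864] rot [-1.7993e+02  8.0000e-02  1.7199e+02] gap 0.0932 F [ 0.2  0.8 -0.5]
.4583,.4155,.16,166.5 [-0.0011  0.0015  0.0959] [11.53 81.24  2.53]
.4583,.4155,.05,166.5 [-0.0011  0.0015  0.0959] [11.54 81.25 13.53]
```

Call:
send_rows --pt "0 0 0.096 11.5 81.2 1 0" --pt "0 0 0.096 11.5 81.2 1 0" --pt "0 0 0.096 11.5 81.2 1 0" --pt "0 0 0.096 11.5 81.2 1 0" --pt "0 0 0.096 11.5 81.2 1 0" --pt "0 0 0.096 11.5 81.2 1 0" --pt "0 0 0.096 11.5 81.2 1 0" --pt "0 0 0.096 11.5 81.2 1 0" --pt "0 0 0.096 11.5 81.2 1 0" --pt "0 0 0.096 11.5 81.2 1 0" --pt "0 0 0.096 11.5 81.2 1 0" --pt "0 0 0.096 11.5 81.2 1 0" --pt "0 0 0.096 11.5 81.2 1 0" --pt "0 0 0.096 11.5 81.2 1 0" --pt "0 0 0.096 11.5 81.2 1 0" --pt "0 0 0.096 11.5 81.2 1 0" --pt "0 0 0.096 11.5 81.2 1 0" --pt "0 0 0.096 11.5 81.2 5 0" --pt "0 0 0.096 11.5 81.2 10 0" --pt "0 0 0.096 11.5 81.2 14 0"

```text
t: 9.9
tool_pos: [0.4565, 0.4142, 0.0412]
eef_rot: [-3.138, -0.003, 2.906]
wrist_force: [0.7, 0.2, 0.2]
finger_gap: 0.0928
grasp_force: 0.0
```

```bash
cat > chk.py <<'E'
from meas import *
import sys
# board in cradle: light/green pixels inside the dark cradle area
def board(p,z=.012,r=.05):
    for n in('top','side'):
        F=robot.grab_frame(n); im,h=masks(F)
        q=proj(F,[[p[0]+a*r,p[1]+b*r*.7,z] for a in(-1,1) for b in(-1,1)])
        m=np.zeros(h.shape[:2],np.uint8);cv2.fillConvexPoly(m,cv2.convexHull(((q+.5)*K).astype(np.int32)),255)
        H,S,V=[h[:,:,i].astype(int) for i in range(3)]
        b=((V>(75 if n=='top' else 100))|(S>60)).astype(np.uint8)*255
        b=cv2.morphologyEx(cv2.morphologyEx(b&m,cv2.MORPH_CLOSE,np.ones((25,25))),cv2.MORPH_OPEN,np.ones((17,17)))
        print(n,rect(F,b,proj(F,[[*p,z]])[0],z))
if __name__=='__main__': board([float(v) for v in sys.argv[1].split(',')],r=float(sys.argv[2]))
E
python3 chk.py .46,-.405 .053; python3 rel.py .4583,.4155,.0105,166.5
```

```text
top [ 4.600e+02 -4.051e+02  1.067e+02  7.490e+01 -2.000e-01]
side [ 4.599e+02 -4.052e+02  1.066e+02  7.480e+01 -2.000e-01]
t 10.0 pos [0.4547 0.4125 0.0388] rot [-179.45   -0.43  166.49] gap 0.0931 F [0.4 0.  0.8]
.4583,.4155,.0105,166.5 [-0.0096 -0.0076 -0.0001] [-0.3   0.4   2.82]
```

Call:
send_rows --pt "0 0 0 0 0 0 0" --pt "0 0 0 0 0 0 0" --pt "0 0 0 0 0 1.5 0" --pt "0 0 0 0 0 2.8 0" --pt "0 0 0 0 0 3.5 0" --pt "0 0 0 0 0 3.5 0" --pt "0 0 0 0 0 3.5 0"

```text
t: 10.7
tool_pos: [0.4584, 0.4153, 0.0105]
eef_rot: [-3.141, -0.0, 2.906]
wrist_force: [0.6, -0.2, -0.2]
finger_gap: 0.093
grasp_force: 0.0
```

```bash
python3 rel.py .4583,.4155,.0105,166.5
```

```text
t 10.7 pos [0.4584 0.4153 0.0105] rot [-1.7999e+02 -1.0000e-02  1.6649e+02] gap 0.093 F [ 0.6 -0.2 -0.2]
.4583,.4155,.0105,166.5 [-0.0001 -0.0001 -0.0002] [0.01 0.02 0.  ]
```

Call:
send_rows --pt "0 0 0 0 0 0 255" --pt "0 0 0 0 0 0 255" --pt "0 0 0 0 0 0 255" --pt "0 0 0 0 0 0 255" --pt "0 0 0 0 0 0 255" --pt "0 0 0 0 0 0 255" --pt "0 0 0 0 0 0 255" --pt "0 0 0 0 0 0 255" --pt "0 0 0 0 0 0 255" --pt "0 0 0 0 0 0 255" --pt "0 0 0 0 0 0 255" --pt "0 0 0 0 0 -1 255" --pt "0 0 0 0 0 -4 255" --pt "0 0 0 0 0 -8 255" --pt "0 0 0 0 0 -12 255" --pt "0 0 0 0 0 -14 255" --pt "0 0 0 0 0 -14 255"

```text
t: 12.4
tool_pos: [0.4595, 0.4163, 0.1545]
eef_rot: [3.137, 0.004, 2.906]
wrist_force: [-0.1, -0.4, -0.7]
finger_gap: 0.0376
grasp_force: 30.0
```

```bash
python3 rel.py .470,-.2345,.15,189.6 .470,-.2345,.04,189.6;  python3 -c "
from h import *
f=shot('top','t4.png');g=shot('side','s4.png')
i=[]
for F,p in((f,[.46,-.405,.01]),(g,[.46,.415,.1])):
    c=proj(F,[p])[0].astype(int);w=36;i.append(cv2.resize(F['color'][c[1]-w:c[1]+w,c[0]-w:c[0]+w,::-1],(400,400),interpolation=cv2.INTER_CUBIC));print(c-w)
cv2.imwrite('pics/m7.png',np.hstack(i))"
```

```text
t 12.4 pos [0.4595 0.4163 0.1545] rot [179.73   0.21 166.49] gap 0.0376 F [-0.1 -0.4 -0.7]
.470,-.2345,.15,189.6 [ 0.0038  0.0046 -0.4033] [-16.22 -63.04   0.21]
.470,-.2345,.04,189.6 [ 0.0038  0.0046 -0.4033] [-16.17 -63.09  11.21]
[415 232]
[306  96]
```

View pics/m7.png

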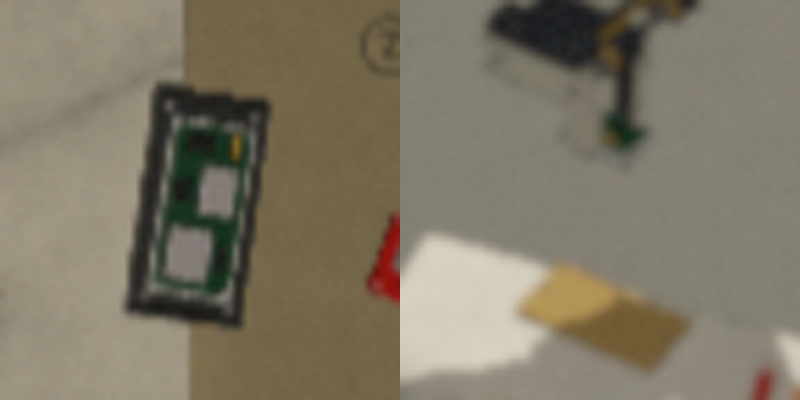

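Call:
send_rows --pt "0 0 -0.403 -16.3 -62.9 0 255" --pt "0 0 -0.403 -16.3 -62.9 0 255" --pt "0 0 -0.403 -16.3 -62.9 0 255" --pt "0 0 -0.403 -16.3 -62.9 0 255" --pt "0 0 -0.403 -16.3 -62.9 0 255" --pt "0 0 -0.403 -16.3 -62.9 0 255" --pt "0 0 -0.403 -16.3 -62.9 0 255" --pt "0 0 -0.403 -16.3 -62.9 0 255" --pt "0 0 -0.403 -16.3 -62.9 0 255" --pt "0 0 -0.403 -16.3 -62.9 0 255" --pt "0 0 -0.403 -16.3 -62.9 0 255" --pt "0 0 -0.403 -16.3 -62.9 0 255" --pt "0 0 -0.403 -16.3 -62.9 0 255" --pt "0 0 -0.403 -16.3 -62.9 2 255" --pt "0 0 -0.403 -16.3 -62.9 6 255" --pt "0 0 -0.403 -16.3 -62.9 10 255" --pt "0 0 -0.403 -16.3 -62.9 12 255" --pt "0 0 -0.403 -16.3 -62.9 12 255" --pt "0 0 -0.403 -16.3 -62.9 12 255" --pt "0 0 -0.403 -16.3 -62.9 12 255"

```text
t: 14.5
tool_pos: [0.4703, -0.2346, 0.0315]
eef_rot: [-3.141, 0.001, -2.974]
wrist_force: [-1.0, -1.5, 0.0]
finger_gap: 0.0373
grasp_force: 30.0
```

```bash
python3 rel.py .470,-.2345,.007,189.6
```

```text
t 14.5 pos [ 0.4703 -0.2346  0.0315] rot [-1.7995e+02  5.0000e-02 -1.7042e+02] gap 0.0373 F [-1.  -1.5  0. ]
.470,-.2345,.007,189.6 [-0.0008  0.0009 -0.0003] [0.03 0.02 2.45]
```

Call:
send_rows --pt "0 0 0 0 0 1.2 255" --pt "0 0 0 0 0 2.0 255" --pt "0 0 0 0 0 2.35 255" --pt "0 0 0 0 0 2.35 255" --pt "0 0 0 0 0 2.35 255" --pt "0 0 0 0 0 2.35 130" --pt "0 0 0 0 0 2.35 70" --pt "0 0 0 0 0 2.35 0" --pt "0 0 0 0 0 2.35 0" --pt "0 0 0 0 0 2.35 0" --pt "0 0 0 0 0 2.35 0" --pt "0 0 0 0 0 2.35 0" --pt "0 0 0 0 0 0 0" --pt "0 0 0 0 0 -4 0" --pt "0 0 0 0 0 -9 0" --pt "0 0 0 0 0 -14 0" --pt "0 0 0 0 0 -14 0" --pt "0 0 0 0 0 -14 0"

```text
t: 16.3
tool_pos: [0.4701, -0.2345, 0.1713]
eef_rot: [-3.14, 0.002, -2.974]
wrist_force: [0.7, 0.0, -1.0]
finger_gap: 0.0935
grasp_force: 0.0
```

```bash
python3 rel.py .4665,.2342,.15,162 .4665,.2342,.06,162
```

```text
t 16.3 pos [ 0.4701 -0.2345  0.1713] rot [-1.7993e+02  9.0000e-02 -1.7042e+02] gap 0.0935 F [ 0.7  0.  -1. ]
.4665,.2342,.15,162 [-0.0009  0.0018  0.4814] [-7.44 46.28  2.08]
.4665,.2342,.06,162 [-0.0009  0.0018  0.4814] [-7.43 46.29 11.08]
```

Call:
send_rows --pt "0 0 0.481 -7.4 46.3 0 0" --pt "0 0 0.481 -7.4 46.3 0 0" --pt "0 0 0.481 -7.4 46.3 0 0" --pt "0 0 0.481 -7.4 46.3 0 0" --pt "0 0 0.481 -7.4 46.3 0 0" --pt "0 0 0.481 -7.4 46.3 0 0" --pt "0 0 0.481 -7.4 46.3 0 0" --pt "0 0 0.481 -7.4 46.3 0 0" --pt "0 0 0.481 -7.4 46.3 0 0" --pt "0 0 0.481 -7.4 46.3 0 0" --pt "0 0 0.481 -7.4 46.3 0 0" --pt "0 0 0.481 -7.4 46.3 4 0" --pt "0 0 0.481 -7.4 46.3 7 0" --pt "0 0 0.481 -7.4 46.3 7 0" --pt "0 0 0.481 -7.4 46.3 7 0" --pt "0 0 0.481 -7.4 46.3 7 0"

```text
t: 17.9
tool_pos: [0.4665, 0.2344, 0.1017]
eef_rot: [3.141, 0.001, 2.827]
wrist_force: [0.3, 0.4, 0.2]
finger_gap: 0.0931
grasp_force: 0.0
```

```bash
python3 rel.py .4665,.2342,.015,162;  python3 -c "
from h import *
f=shot('top','t5.png');g=shot('side','s5.png')
i=[]
for F,p in((f,[.47,-.2345,.01]),(g,[.4665,.234,.06])):
    c=proj(F,[p])[0].astype(int);w=30;i.append(cv2.resize(F['color'][c[1]-w:c[1]+w,c[0]-w:c[0]+w,::-1],(400,400),interpolation=cv2.INTER_CUBIC));print(c-w)
cv2.imwrite('pics/m8.png',np.hstack(i))"
```

```text
t 17.9 pos [0.4665 0.2344 0.1017] rot [1.7995e+02 6.0000e-02 1.6199e+02] gap 0.0931 F [0.3 0.4 0.2]
.4665,.2342,.015,162 [ 0.0008  0.001  -0.0001] [ 0.   -0.02  8.67]
[360 234]
[295 141]
```

View pics/m8.png

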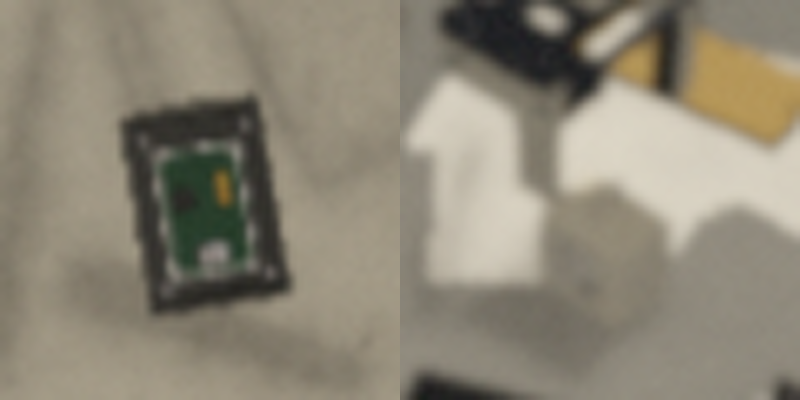

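Call:
send_rows --pt "0 0 0 0 0 2 0" --pt "0 0 0 0 0 4 0" --pt "0 0 0 0 0 6 0" --pt "0 0 0 0 0 7.5 0" --pt "0 0 0 0 0 8.45 0" --pt "0 0 0 0 0 8.45 0" --pt "0 0 0 0 0 8.45 255" --pt "0 0 0 0 0 8.45 255" --pt "0 0 0 0 0 8.45 255" --pt "0 0 0 0 0 8.45 255" --pt "0 0 0 0 0 8.45 255" --pt "0 0 0 0 0 8.45 255" --pt "0 0 0 0 0 8.45 255" --pt "0 0 0 0 0 8.45 255" --pt "0 0 0 0 0 8.45 255"

```text
t: 19.5
tool_pos: [0.4659, 0.2346, 0.0162]
eef_rot: [3.141, 0.0, 2.828]
wrist_force: [-0.3, 0.5, 2.1]
finger_gap: 0.0442
grasp_force: 30.0
```

```bash
python3 rel.py .467,.0815,.08,183.6 .467,.0815,.019,183.6;  python3 -c "
from h import *
g=shot('side','s6.png')
i=[]
for F,p in((g,[.4665,.234,.06]),):
    c=proj(F,[p])[0].astype(int);w=30;i.append(cv2.resize(F['color'][c[1]-w:c[1]+w,c[0]-w:c[0]+w,::-1],(400,400),interpolation=cv2.INTER_CUBIC));print(c-w)
cv2.imwrite('pics/m9.png',np.hstack(i))"
```

```text
t 19.5 pos [0.4659 0.2346 0.0162] rot [1.7999e+02 1.0000e-02 1.6202e+02] gap 0.0442 F [-0.3  0.5  2.1]
.467,.0815,.08,183.6 [ 2.000e-04  2.000e-04 -3.767e-01] [ -4.83 -14.52  -6.38]
.467,.0815,.019,183.6 [ 2.000e-04  2.000e-04 -3.767e-01] [ -4.83 -14.53  -0.28]
[295 141]
```

View pics/m9.png

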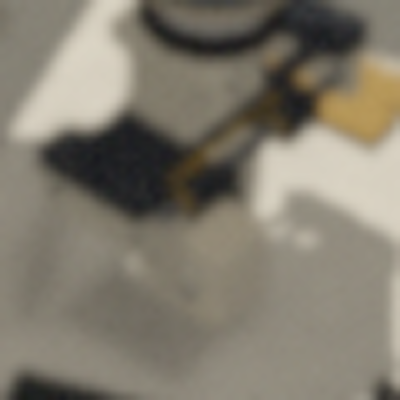

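Call:
send_rows --pt "0 0 0 0 0 -1.5 255" --pt "0 0 0 0 0 -4 255" --pt "0 0 0 0 0 -6 255" --pt "0 0 -0.1 -1.2 -3.6 -6 255" --pt "0 0 -0.2 -2.4 -7.2 -6 255" --pt "0 0 -0.3 -3.7 -11 -6 255" --pt "0 0 -0.377 -4.83 -14.5 -6 255" --pt "0 0 -0.377 -4.83 -14.5 -6 255" --pt "0 0 -0.377 -4.83 -14.5 -6 255" --pt "0 0 -0.377 -4.83 -14.5 -4 255" --pt "0 0 -0.377 -4.83 -14.5 -2.5 255" --pt "0 0 -0.377 -4.83 -14.5 -2 255" --pt "0 0 -0.377 -4.83 -14.5 -2 255"

```text
t: 20.85
tool_pos: [0.4666, 0.0824, 0.0357]
eef_rot: [-3.142, -0.001, -3.078]
wrist_force: [0.9, -0.2, -1.0]
finger_gap: 0.0444
grasp_force: 29.9
```

```bash
python3 rel.py .467,.0815,.0193,183.6
```

```text
t 20.85 pos [0.4666 0.0824 0.0357] rot [-1.8000e+02 -8.0000e-02 -1.7634e+02] gap 0.0444 F [ 0.9 -0.2 -1. ]
.467,.0815,.0193,183.6 [-0.     -0.0014  0.001 ] [-0.04 -0.09  1.64]
```

Call:
send_rows --pt "0 0 0 0 -0.05 0.8 255" --pt "0 0 0 0 -0.05 1.4 255" --pt "0 0 0 0 -0.05 1.65 255" --pt "0 0 0 0 -0.05 1.65 255" --pt "0 0 0 0 -0.05 1.65 255" --pt "0 0 0 0 -0.05 1.65 120" --pt "0 0 0 0 -0.05 1.65 90" --pt "0 0 0 0 -0.05 1.65 60" --pt "0 0 0 0 -0.05 1.65 60" --pt "0 0 0 0 -0.05 1.65 60" --pt "0 0 0 0 -0.05 0 60" --pt "0 0 0 0 -0.05 -3 60" --pt "0 0 0 0 0 -7 0" --pt "0 0 0 0 0 -11 0" --pt "0 0 0 0 0 -15 0" --pt "0 0 0 0 0 -15 0" --pt "0 0 0 0 0 -15 0"

```text
t: 22.55
tool_pos: [0.4671, 0.0817, 0.1865]
eef_rot: [3.142, 0.001, -3.078]
wrist_force: [0.2, 0.9, -0.8]
finger_gap: 0.0924
grasp_force: 0.0
```

```bash
python3 rel.py .657,-.1685,.15,182.8 .657,-.1685,.05,182.8; sed -i 's/^for n,F/S0["x"]=0\nfor n,F/' m1.py; python3 m1.py | grep -E 'plate|st|lc|sc|crop'
```

```text
t 22.55 pos [0.4671 0.0817 0.1865] rot [ 1.8000e+02  8.0000e-02 -1.7638e+02] gap 0.0924 F [ 0.2  0.9 -0.8]
.657,-.1685,.15,182.8 [0.     0.0014 0.0144] [-17.36 -26.17   3.67]
.657,-.1685,.05,182.8 [0.     0.0014 0.0144] [-17.35 -26.17  13.67]
top L plate [ 657.5 -167.5  108.8   59.4    3.4]
top S plate [468.3 413.6 109.6  62.5 -10.9]
top sc [ 479.7 -229.6   67.5   56.3    5.2]
top lc [ 460.9 -402.8  117.9   59.5   -7.9]
top st [465.1 -73.3 144.4  68.9  -2.4]
crop [192 235]
crop [305 238]
side L plate [ 656.6 -167.8  107.8   60.1    3. ]
side S plate [466.1 416.  109.7  63.6 -11.3]
side sc [ 469.5 -226.6   33.5   23.5   23.2]
side lc [ 473.4 -400.1   46.    23.1  -10.8]
side st [ 4.609e+02 -7.500e+01  1.546e+02  7.270e+01 -2.000e-01]
crop [298 149]
crop [261 215]
```

Call:
send_rows --pt "0 0 0.007 -17.4 -26.1 3 0" --pt "0 0 0.007 -17.4 -26.1 3 0" --pt "0 0 0.007 -17.4 -26.1 3 0" --pt "0 0 0.007 -17.4 -26.1 3 0" --pt "0 0 0.007 -17.4 -26.1 3 0" --pt "0 0 0.007 -17.4 -26.1 3 0" --pt "0 0 0.007 -17.4 -26.1 3 0" --pt "0 0 0.007 -17.4 -26.1 7 0" --pt "0 0 0.007 -17.4 -26.1 11 0" --pt "0 0 0.007 -17.4 -26.1 14.5 0" --pt "0 0 0.007 -17.4 -26.1 14.5 0" --pt "0 0 0.007 -17.4 -26.1 14.5 0" --pt "0 0 0.007 -17.4 -26.1 14.5 0" --pt "0 0 0.007 -17.4 -26.1 14.5 0"

```text
t: 24.05
tool_pos: [0.6581, -0.1681, 0.0431]
eef_rot: [-3.141, 0.003, -3.085]
wrist_force: [0.5, 0.7, 0.4]
finger_gap: 0.0931
grasp_force: 0.0
```

```bash
python3 rel.py .657,-.1677,.003,183.2; python3 -c "
from h import *
f=shot('top','t7.png')
i=[]
for F,p,w in((f,[.466,.0815,.04],28),(f,[.465,-.074,.01],28)):
    c=proj(F,[p])[0].astype(int);i.append(cv2.resize(F['color'][c[1]-w:c[1]+w,c[0]-w:c[0]+w,::-1],(392,392),interpolation=cv2.INTER_CUBIC));print(c-w)
cv2.imwrite('pics/m10.png',np.hstack(i))"
```

```text
t 24.05 pos [ 0.6581 -0.1681  0.0431] rot [-1.7994e+02  1.5000e-01 -1.7677e+02] gap 0.0931 F [0.5 0.7 0.4]
.657,-.1677,.003,183.2 [-0.0011  0.0027  0.0004] [0.12 0.05 4.01]
[249 237]
[305 238]
```

View pics/m10.png

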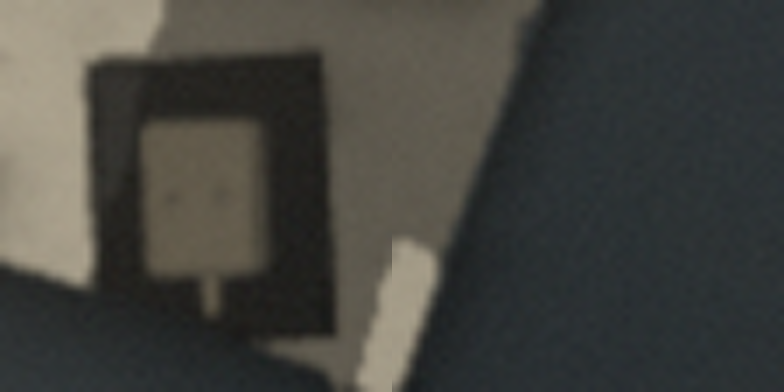

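Call:
send_rows --pt "0 0 0 0 0 1.5 0" --pt "0 0 0 0 0 2.8 0" --pt "0 0 0 0 0 3.6 0" --pt "0 0 0 0 0 3.75 0" --pt "0 0 0 0 0 3.75 0" --pt "0 0 0 0 0 3.75 0"

```text
t: 24.7
tool_pos: [0.6574, -0.1679, 0.0039]
eef_rot: [-3.141, 0.0, -3.085]
wrist_force: [-0.2, -0.4, 0.2]
finger_gap: 0.093
grasp_force: 0.0
```

```bash
python3 rel.py .657,-.1677,.003,183.2
```

```text
t 24.7 pos [ 0.6574 -0.1679  0.0039] rot [-1.7999e+02  3.0000e-02 -1.7678e+02] gap 0.093 F [-0.2 -0.4  0.2]
.657,-.1677,.003,183.2 [-0.0002  0.0005  0.0004] [0.04 0.02 0.09]
```

Call:
send_rows --pt "0 0 0 0 0 0 255" --pt "0 0 0 0 0 0 255" --pt "0 0 0 0 0 0 255" --pt "0 0 0 0 0 0 255" --pt "0 0 0 0 0 0 255" --pt "0 0 0 0 0 0 255" --pt "0 0 0 0 0 0 255" --pt "0 0 0 0 0 0 255" --pt "0 0 0 0 0 -1 255" --pt "0 0 0 0 0 -4 255" --pt "0 0 0 0 0 -8 255" --pt "0 0 0 0 0 -10 255" --pt "0 0 0 0 0 -10 255" --pt "0 0 0 0 0 -10 255"

```text
t: 26.1
tool_pos: [0.6569, -0.1677, 0.1034]
eef_rot: [3.142, -0.0, -3.085]
wrist_force: [-0.1, -0.6, -1.5]
finger_gap: 0.0593
grasp_force: 30.0
```

```bash
cat > stand.py <<'E'
from meas import *
for n in('top','side'):
    bgr=cv2.imread(f'pics/{n}0.png'); f=robot.grab_frame(n); f['color']=bgr[:,:,::-1].copy()
    im,h=masks(f);c=proj(f,[[.4645,-.0735,.004]])[0]
    m=((h[:,:,1]<30)&(h[:,:,2]<(108 if n=='top' else 150))).astype(np.uint8)*255
    r=np.zeros_like(m);q=proj(f,[[.4645+a*.085,-.0735+b*.05,.004] for a in(-1,1) for b in(-1,1)])
    cv2.fillConvexPoly(r,cv2.convexHull(((q+.5)*K).astype(np.int32)),255)
    m=cv2.morphologyEx(m&r,cv2.MORPH_OPEN,np.ones((9,9)))
    cs,_=cv2.findContours(m,cv2.RETR_EXTERNAL,cv2.CHAIN_APPROX_NONE);k=max(cs,key=cv2.contourArea)
    P=plane(f,(k.reshape(-1,2)+.5)/K-.5,.004)[:,:2]*1000
    for s in(-1,1):
        e=P[(abs(P[:,0]-464)<52)&(np.sign(P[:,1]+73.5)==s)]
        v=cv2.fitLine(e.astype(np.float32),cv2.DIST_HUBER,0,.01,.01).ravel()
        a=np.degrees(np.arctan(v[1]/v[0]));print(n,s,'ang',round(a,2),'y at 464:',round(v[3]+(464-v[2])*v[1]/v[0],1))
E
python3 stand.py; python3 rel.py .4645,-.0735,.1,178.3
```

```text
top -1 ang -1.95 y at 464: -107.2
top 1 ang -2.04 y at 464: -39.7
side -1 ang -3.52 y at 464: -108.3
side 1 ang -2.57 y at 464: -45.1
t 26.2 pos [ 0.6563 -0.1675  0.1021] rot [ 1.7995e+02 -1.3000e-01 -1.7678e+02] gap 0.059 F [ 0.6  0.3 -0.8]
.4645,-.0735,.1,178.3 [ 0.0008 -0.0023  0.0859] [18.62 10.47  0.26]
```

Call:
send_rows --pt "0 0 0.091 18.7 10.5 0 255" --pt "0 0 0.091 18.7 10.5 0 255" --pt "0 0 0.091 18.7 10.5 0 255" --pt "0 0 0.091 18.7 10.5 0 255" --pt "0 0 0.091 18.7 10.5 0 255" --pt "0 0 0.091 18.7 10.5 0 255" --pt "0 0 0.091 18.7 10.5 0 255" --pt "0 0 0.091 18.7 10.5 3 255" --pt "0 0 0.091 18.7 10.5 6 255" --pt "0 0 0.091 18.7 10.5 6 255" --pt "0 0 0.091 18.7 10.5 6 255" --pt "0 0 0.091 18.7 10.5 6 255"

```text
t: 27.4
tool_pos: [0.4656, -0.0739, 0.0447]
eef_rot: [-3.141, 0.002, 3.107]
wrist_force: [0.6, -0.6, -1.3]
finger_gap: 0.0595
grasp_force: 30.0
```

```bash
python3 rel.py .4645,-.0735,.008,178
```

```text
t 27.4 pos [ 0.4656 -0.0739  0.0447] rot [-1.7998e+02  9.0000e-02  1.7800e+02] gap 0.0595 F [ 0.6 -0.6 -1.3]
.4645,-.0735,.008,178 [-0.0004  0.0016 -0.    ] [0.12 0.04 3.67]
```

Call:
send_rows --pt "0 0 0 0.05 0.03 1.5 255" --pt "0 0 0 0.05 0.03 2.6 255" --pt "0 0 0 0.05 0.03 3.3 255" --pt "0 0 0 0.05 0.03 3.6 255" --pt "0 0 0 0.05 0.03 3.6 255" --pt "0 0 0 0.05 0.03 3.6 255" --pt "0 0 0 0.05 0.03 3.6 70" --pt "0 0 0 0.05 0.03 3.6 40" --pt "0 0 0 0.05 0.03 3.6 0" --pt "0 0 0 0.05 0.03 3.6 0" --pt "0 0 0 0.05 0.03 3.6 0" --pt "0 0 0 0.05 0.03 3.6 0" --pt "0 0 0 0 0 1.5 0" --pt "0 0 0 0 0 -3 0" --pt "0 0 0 0 0 -8 0" --pt "0 0 0 0 0 -12 0" --pt "0 0 0 0 0 -12 0" --pt "0 0 0 0 0 -12 0"

```text
t: 29.2
tool_pos: [0.4646, -0.0735, 0.164]
eef_rot: [-3.141, 0.001, 3.107]
wrist_force: [-0.2, 0.8, 0.2]
finger_gap: 0.0927
grasp_force: 0.0
```

```bash
python3 rel.py .467,.4145,.16,169 .467,.4145,.04,169
```

```text
t 29.2 pos [ 0.4646 -0.0735  0.164 ] rot [-1.7998e+02  8.0000e-02  1.7801e+02] gap 0.0927 F [-0.2  0.8  0.2]
.467,.4145,.16,169 [-0.0002  0.0014  0.1572] [ 1.46 48.78  0.38]
.467,.4145,.04,169 [-0.0002  0.0014  0.1572] [ 1.48 48.78 12.38]
```

Call:
send_rows --pt "0 0 0.157 1.5 48.8 -1 0" --pt "0 0 0.157 1.5 48.8 -1 0" --pt "0 0 0.157 1.5 48.8 -1 0" --pt "0 0 0.157 1.5 48.8 -1 0" --pt "0 0 0.157 1.5 48.8 -1 0" --pt "0 0 0.157 1.5 48.8 -1 0" --pt "0 0 0.157 1.5 48.8 -1 0" --pt "0 0 0.157 1.5 48.8 -1 0" --pt "0 0 0.157 1.5 48.8 -1 0" --pt "0 0 0.157 1.5 48.8 -1 0" --pt "0 0 0.157 1.5 48.8 -1 0" --pt "0 0 0.157 1.5 48.8 4 0" --pt "0 0 0.157 1.5 48.8 8 0" --pt "0 0 0.157 1.5 48.8 12 0" --pt "0 0 0.157 1.5 48.8 12 0" --pt "0 0 0.157 1.5 48.8 12 0" --pt "0 0 0.157 1.5 48.8 12 0"

```text
t: 30.9
tool_pos: [0.4674, 0.4151, 0.0454]
eef_rot: [3.14, 0.002, 2.95]
wrist_force: [0.6, -0.1, 0.2]
finger_gap: 0.0927
grasp_force: 0.0
```

```bash
python3 rel.py .467,.4145,.0038,169
python3 - <<'E'
from meas import *
# plate 1 on the stand
ims=[]
for n in('top','side'):
    f=shot(n,n+'8.png');im,h=masks(f);H,S,V=[h[:,:,i].astype(int) for i in range(3)]
    m=((S>(98 if n=='top' else 85))&(abs(H-19)<6)&(V>70)).astype(np.uint8)*255
    m=cv2.morphologyEx(cv2.morphologyEx(m,cv2.MORPH_OPEN,np.ones((7,7))),cv2.MORPH_CLOSE,np.ones((11,11)))
    q=proj(f,[[.4645,-.0735,.01]])[0];print(n,rect(f,m,q,.008))
    w=28;c=q.astype(int);ims.append(cv2.resize(f['color'][c[1]-w:c[1]+w,c[0]-w:c[0]+w,::-1],(392,392),interpolation=cv2.INTER_CUBIC))
cv2.imwrite('pics/m11.png',np.hstack(ims))
E
```

```text
t 30.9 pos [0.4674 0.4151 0.0454] rot [1.799e+02 9.000e-02 1.690e+02] gap 0.0927 F [ 0.6 -0.1  0.2]
.467,.4145,.0038,169 [ 0.0017  0.0016 -0.    ] [ 0.03 -0.08  4.16]
top [464.2 -71.9 107.7  58.3  -1.9]
side [462.3 -72.7 112.   59.2  -2.4]
```

View pics/m11.png

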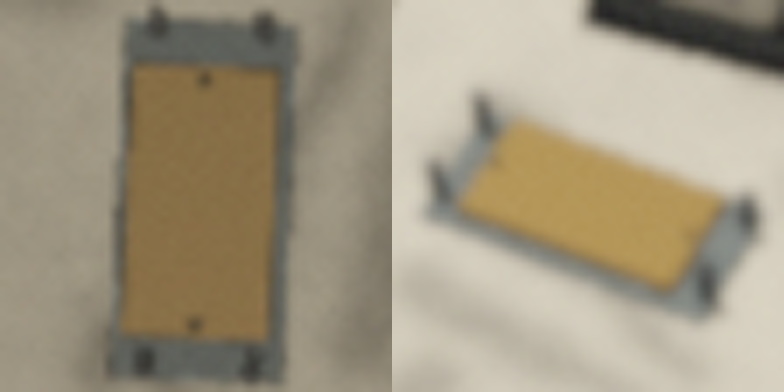

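Call:
send_rows --pt "0 0 0 0 0 1.5 0" --pt "0 0 0 0 0 3 0" --pt "0 0 0 0 0 3.7 0" --pt "0 0 0 0 0 4 0" --pt "0 0 0 0 0 4 0" --pt "0 0 0 0 0 4 0"

```text
t: 31.6
tool_pos: [0.4667, 0.4149, 0.0038]
eef_rot: [3.141, 0.0, 2.95]
wrist_force: [0.6, 0.3, 0.1]
finger_gap: 0.093
grasp_force: 0.0
```

```bash
python3 rel.py .467,.4145,.0038,169
```

```text
t 31.6 pos [0.4667 0.4149 0.0038] rot [1.7998e+02 1.0000e-02 1.6901e+02] gap 0.093 F [0.6 0.3 0.1]
.467,.4145,.0038,169 [0.0003 0.0002 0.0002] [-0.04 -0.03  0.  ]
```

Call:
send_rows --pt "0 0 0 0 0 0 255" --pt "0 0 0 0 0 0 255" --pt "0 0 0 0 0 0 255" --pt "0 0 0 0 0 0 255" --pt "0 0 0 0 0 0 255" --pt "0 0 0 0 0 0 255" --pt "0 0 0 0 0 0 255" --pt "0 0 0 0 0 0 255" --pt "0 0 0 0 0 -1 255" --pt "0 0 0 0 0 -4 255" --pt "0 0 0 0 0 -8 255" --pt "0 0 0 0 0 -13 255" --pt "0 0 0 0 0 -16 255" --pt "0 0 0 0 0 -16 255" --pt "0 0 0 0 0 -16 255"

```text
t: 33.1
tool_pos: [0.4664, 0.4147, 0.164]
eef_rot: [3.141, 0.0, 2.95]
wrist_force: [-0.1, 0.4, -1.4]
finger_gap: 0.0594
grasp_force: 30.0
```

```bash
python3 rel.py .4645,-.0735,.16,178
```

```text
t 33.1 pos [0.4664 0.4147 0.164 ] rot [1.7997e+02 3.0000e-02 1.6901e+02] gap 0.0594 F [-0.1  0.4 -1.4]
.4645,-.0735,.16,178 [ 0.0006  0.0005 -0.1569] [ -9.12 -47.96   0.37]
```

Call:
send_rows --pt "0 0 -0.157 -9.1 -48.0 0 255" --pt "0 0 -0.157 -9.1 -48.0 0 255" --pt "0 0 -0.157 -9.1 -48.0 0 255" --pt "0 0 -0.157 -9.1 -48.0 0 255" --pt "0 0 -0.157 -9.1 -48.0 0 255" --pt "0 0 -0.157 -9.1 -48.0 0 255" --pt "0 0 -0.157 -9.1 -48.0 0 255" --pt "0 0 -0.157 -9.1 -48.0 0 255" --pt "0 0 -0.157 -9.1 -48.0 0 255" --pt "0 0 -0.157 -9.1 -48.0 0 255" --pt "0 0 -0.157 -9.1 -48.0 0 255" --pt "0 0 -0.157 -9.1 -48.0 0 255" --pt "0 0 -0.157 -9.1 -48.0 4 255" --pt "0 0 -0.157 -9.1 -48.0 8 255" --pt "0 0 -0.157 -9.1 -48.0 11 255" --pt "0 0 -0.157 -9.1 -48.0 11.5 255" --pt "0 0 -0.157 -9.1 -48.0 11.5 255" --pt "0 0 -0.157 -9.1 -48.0 11.5 255" --pt "0 0 -0.157 -9.1 -48.0 11.5 255" --pt "0 0 -0.157 -9.1 -48.0 11.5 255"

```text
t: 35.1
tool_pos: [0.4649, -0.0739, 0.0497]
eef_rot: [-3.141, 0.002, 3.107]
wrist_force: [0.2, 0.0, -0.6]
finger_gap: 0.0595
grasp_force: 30.0
```

```bash
python3 rel.py .4645,-.0735,.0158,178
```

```text
t 35.1 pos [ 0.4649 -0.0739  0.0497] rot [-1.7998e+02  1.1000e-01  1.7801e+02] gap 0.0595 F [ 0.2  0.  -0.6]
.4645,-.0735,.0158,178 [-0.0004  0.0019  0.0002] [0.05 0.03 3.39]
```

Call:
send_rows --pt "0 0 0 0.03 0.02 1.5 255" --pt "0 0 0 0.03 0.02 2.6 255" --pt "0 0 0 0.03 0.02 3.1 255" --pt "0 0 0 0.03 0.02 3.3 255" --pt "0 0 0 0.03 0.02 3.3 255" --pt "0 0 0 0.03 0.02 3.3 255" --pt "0 0 0 0.03 0.02 3.3 70" --pt "0 0 0 0.03 0.02 3.3 40" --pt "0 0 0 0.03 0.02 3.3 0" --pt "0 0 0 0.03 0.02 3.3 0" --pt "0 0 0 0.03 0.02 3.3 0" --pt "0 0 0 0.03 0.02 3.3 0" --pt "0 0 0 0 0 1.5 0" --pt "0 0 0 0 0 -3 0" --pt "0 0 0 0 0 -8 0" --pt "0 0 0 0 0 -12 0" --pt "0 0 0 0 0 -12 0" --pt "0 0 0 0 0 -12 0"

```text
t: 36.9
tool_pos: [0.4645, -0.0738, 0.169]
eef_rot: [-3.141, 0.001, 3.107]
wrist_force: [-0.6, 0.1, -0.1]
finger_gap: 0.0932
grasp_force: 0.0
```

```bash
python3 rel.py .4645,.3,.2,178
```

```text
t 36.9 pos [ 0.4645 -0.0738  0.169 ] rot [-1.7998e+02  8.0000e-02  1.7801e+02] gap 0.0932 F [-0.6  0.1 -0.1]
.4645,.3,.2,178 [-0.0003  0.0014  0.0001] [ 1.29 37.36 -3.12]
```

Move away and look at everything.

Call:
send_rows --pt "0 0 0 1.3 45 -5 0" --pt "0 0 0 1.3 45 -5 0" --pt "0 0 0 1.3 45 -5 0" --pt "0 0 0 1.3 45 -5 0" --pt "0 0 0 1.3 45 -5 0" --pt "0 0 0 1.3 45 -5 0" --pt "0 0 0 1.3 45 -5 0" --pt "0 0 0 1.3 45 -5 0" --pt "0 0 0 1.3 45 -5 0" --pt "0 0 0 1.3 45 -5 0" --pt "0 0 0 1.3 45 -5 0" --pt "0 0 0 1.3 45 -5 0" --pt "0 0 0 1.3 45 -5 0"

```text
t: 38.2
tool_pos: [0.4671, 0.375, 0.218]
eef_rot: [-3.141, -0.001, 3.105]
wrist_force: [0.4, -0.2, -0.3]
finger_gap: 0.0931
grasp_force: 0.0
```

Run:
```python
from meas import *
rows=[]
for n in('top','side'):
    f=shot(n,n+'9.png');im,h=masks(f);H,S,V=[h[:,:,i].astype(int) for i in range(3)]
    m=((S>(98 if n=='top' else 85))&(abs(H-19)<6)&(V>70)).astype(np.uint8)*255
    m=cv2.morphologyEx(cv2.morphologyEx(m,cv2.MORPH_OPEN,np.ones((7,7))),cv2.MORPH_CLOSE,np.ones((11,11)))
    q=proj(f,[[.4645,-.0735,.012]])[0];print(n,'pile',rect(f,m,q,.012))
    r=[]
    for p in((.4645,-.0735,.012),(.467,.0815,.03),(.47,-.2345,.01)):
        w=25;c=proj(f,[p])[0].astype(int);print(c-w);r.append(cv2.resize(f['color'][c[1]-w:c[1]+w,c[0]-w:c[0]+w,::-1],(266,266),interpolation=cv2.INTER_CUBIC))
    rows.append(np.hstack(r))
    m=((S>100)&(abs(H-90)<12)).astype(np.uint8)*255
    print('reel',rect(f,m,proj(f,[[.6,-.337,.016]])[0],.016))
cv2.imwrite('pics/m12.png',np.vstack(rows))
```

```text
top pile [466.2 -72.3 112.   59.1  -2.1]
[308 241]
[253 239]
[365 239]
reel [ 596.4 -339.3   50.2   41.2  -63.5]
side pile [464.2 -72.7 113.7  63.6  -2.2]
[264 218]
[283 182]
[244 257]
reel [ 590.2 -334.    48.1   35.3  -51.4]
```

View pics/m12.png

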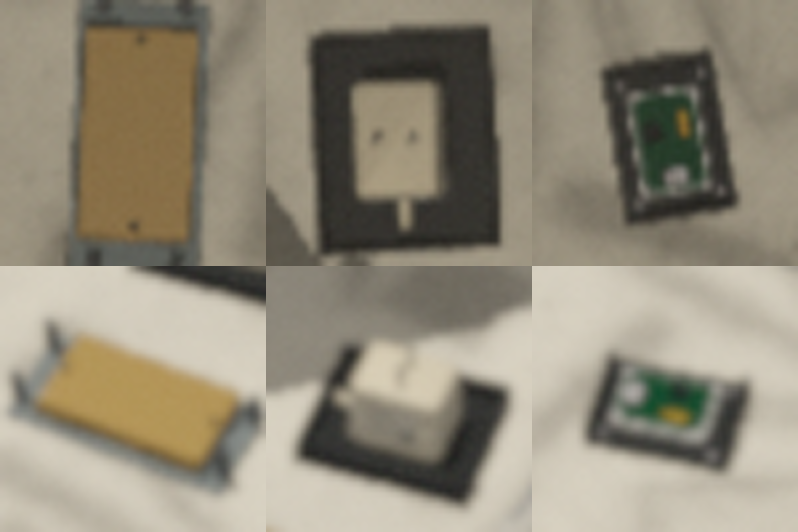

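Run:
```python
from meas import *
ref={'sc':{'top':(471.2,-233.5,9.5),'side':(469,-235.7,9.7)},'lc':{'top':(460.9,-404,-7.9),'side':(457,-406,-8.2)}}
L={'sc':(.037,.026),'lc':(.054,.026)}
for n in('top','side'):
    f=robot.grab_frame(n);f['color']=cv2.imread(f'pics/{n}9.png')[:,:,::-1].copy()
    im,h=masks(f);H,S,V=[h[:,:,i].astype(int) for i in range(3)]
    for k in ref:
        x,y,t=ref[k][n];t=np.radians(t);a,b=L[k]
        q=proj(f,[[x/1e3+u*a*np.cos(t)-v*b*np.sin(t),y/1e3+u*a*np.sin(t)+v*b*np.cos(t),.011] for u in(-1,1) for v in(-1,1)])
        r=np.zeros(V.shape,np.uint8);cv2.fillConvexPoly(r,cv2.convexHull(((q+.5)*K).astype(np.int32)),255)
        m=((V>(80 if n=='top' else 110))|(S>70)).astype(np.uint8)*255&r
        m=cv2.morphologyEx(cv2.morphologyEx(m,cv2.MORPH_CLOSE,np.ones((21,21))),cv2.MORPH_OPEN,np.ones((21,21)))
        z=.012;print(n,k,ref[k][n],rect(f,m,proj(f,[[x/1e3,y/1e3,z]])[0],z))
```

```text
top sc (471.2, -233.5, 9.5) [ 469.4 -232.3   58.8   41.     8.8]
top lc (460.9, -404, -7.9) [ 459.  -404.    92.7   47.4   -8.2]
side sc (469, -235.7, 9.7) [ 466.3 -233.1   63.1   46.9   11.8]
side lc (457, -406, -8.2) [ 457.9 -405.1   95.2   50.5   -8.6]
```

```bash
python3 -c "
from rig import robot
print(robot.sign_off())"
```

```text
the job is handed in; nothing more can be done
None
```

The job is handed in at about 38 s of the 136 s allowed: both boards lie face up in their cradles within about 3 mm of centre, the adapter stands prongs up in the middle of the tray, the two spacer plates are piled in the stand to within about 2 mm, and the reel has not moved.

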